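# Seat a setting ring against the spring pusher and hold it on its stop

### The arm

A 7-joint arm with a two-finger parallel gripper is mounted at the origin on a cart in front of the work surface, level with it; the furniture and walls round the work are solid. World frame = base frame: x ahead of the robot, y to its left, z up, the work surface at z = 0. Lengths are in m, angles in rad, forces in N, time in s.
With the tool pointing down it reaches from about 0.35 to 0.9 m from the base axis. Payload 8.1 kg.
Tool frame: the origin (TCP) lies midway between the tips of the shut fingers; the grasp point (between the pads) lies arm.grasp_offset behind it (arm.grasp_offset is the distance from the TCP to the grasp point, in m); z points along the fingers, y is the line along which they close (so a half turn about z gives the same grasp; the last joint's range is limited). The gripper opens to 92 mm and grips with 3 to 60 N. Pads are 19 mm wide; open, the fingers measure 130 mm over their backs; the gripper's body (75 mm by 190 mm) begins 47 mm behind the grasp point.
Start: joints at [1.061, 0.434, 0.025, 1.573, -0.012, 1.134, -0.075], TCP at [0.247, -0.574, 0.227] pointing down, gripper open.
Joint ranges: [-2.62, 2.62], [-0.44, 2.09], [-1.27, 1.32], [0.08, 2.57], [-1.32, 4.46], [0.12, 2], [-2.74, 2.74]. Speed limits (rad/s): [2.22, 2.22, 3.01, 3.01, 3.14, 3.14, 3.14].

### API

Orientations are given as a rotation vector (axis times angle).
In Python, from cell import observe, imaging, arm gives the robot as it stands.
- The arm moves only by the tool apply_moves, never from a script. Its argument "commands" is a list of rows, each a list of 5 numbers: the opening in per cent of the stroke, from 0 (shut) to 100 (fully open), then the shift along the world's x, y, z in units of 0.06 m (1.0 is 0.06 m), then the turn about the world's z in units of 0.5 rad (1.0 is 0.5 rad). A call has 1 to 12 rows; each row shifts and turns the commanded pose from where the row before left it; what a row does not reach is not made up. A row lasts 1/8 s, in which the tool goes at most 62.5 mm and 10.7 degrees, less where a joint would pass 70% of its speed; a pose out of reach is approached as far as the arm can. A call with a number of a shift or a turn outside -1 to 1 is refused whole. A call with a gripper value outside its range is refused whole. The fingers move at their own pace and stop on an object; "newtons" is the grip in N (left out, the last holds). Time passes only in rows, so rows that do not move let the fingers close. It gives the time, the measured TCP pose, the force, the opening and the grip force at its end, in the units of the state.
- observe(): the state, without advancing time (a new reading comes with each control period).
- imaging.get_image(name): name is "scene" or "top"; returns (picture, depth): 420x560x3 uint8, red, green, blue; 420x560 float32, m along the optical axis (not along the pixel's ray), 0 where there is no reading.
- imaging.camera_params(name): a dict with "camera_matrix" (3x3 intrinsics, pixels), "dist" ([k1, k2, p1, p2, k3] as OpenCV has them; the pictures are not rectified), "origin" and "rotation" of the camera in the world. Camera axes: x right, y up, looking along -z (the intrinsics and any distortion apply to the point x, -y, -z); pixel columns grow to the right and rows downward; lengths in m; the calibration is good to about 2 mm. A picture is of the moment at which its call begins. camera_params takes no time and is no camera call.
- arm.sign_off(): hands the job in; it is judged then, once.
The state is a dict: "clock": time; "joints": joint angles; "dq": joint speeds; "joint_efforts": joint torques, N m; "position": TCP position; "ee_rot": TCP orientation; "force": force on the tool from outside, world axes, zero at the start; "ft_torque": the same for the moment, N m; "width": opening from 0.0 (shut) to 1.0 (fully open); "gripper_force": force on a finger pad.
Only numpy, scipy, OpenCV 4.12 (cv2) and the standard library are available. Lean on these libraries where they do the work, as an engineer would, in place of code of your own. Each camera call takes 0.05 s, during which the arm holds its last target. There are 200 camera calls.

### The job

The larger steel setting ring lies loose on the plate of the spring-pusher fixture. First swing the fixture's latch bar closed until it rests fully in its catch; then, keeping the ring flat on the plate, press it against the sprung plunger until it is hard up in the V-shaped stop, without ramming it. Finish while still pressing it firmly against the stop (do not let go or back off), and leave the other things on the table where they are.

Things in the scene. Friction and masses are not known exactly. Their poses are not given: they have to be found in the camera images.
- fixture: Bright aluminium plate 160 x 130 x 10 mm, fixed on the table. Origin: at table height, on the ring's axis when the ring is fully home. +x: the direction in which the ring is pressed. Plate: x -75..85, y -65..65 mm. Plunger axis: y = 0, 19 mm above the table, in a dark block at x 34..64 (26 mm high). Latch catch: dark C-shaped block at x 15..35, y 46..60 mm, 46 mm high, mouth to +x.
- v_stop: V stop: two dark steel faces, up to 26 mm above the table, 90 degrees between them, open to -x, one on each side of the plunger. Same origin and axes as the fixture. The ring's outside rests on both faces when it is home, its centre at x = 0, y = 0. (Away to the robot's right, near x 0.52, y -0.59 m in the room, the column of a measuring machine hangs over the table: swing the arm clear of it.)
- plunger (a joint): Sprung plunger, 10 mm thick, round tip; m, 0 = fully out (tip at fixture x = 16 mm: it meets the ring with the ring's centre at x = -10 mm), about 0.010 with the ring home. Pushes to -x with 1.5 N at 0 plus 350 N per m, 5 N with the ring home; let go, it drives the ring off the stop. The V stop, not the plunger's end, stops the ring.
- latch (a joint): Flat steel bar 10 mm wide, swinging level on an upright pivot, 32 to 40 mm above the table; rad, 0 = closed in the catch (hard limit, bar along fixture +y), grows as it opens, clockwise from above, towards fixture +x. Stiff pivot (0.06 N m): stays where it is left. Closed, it crosses 2 mm above the front of the seated ring, at fixture x 22..32 mm.
- latch_pivot (a point): On the latch's upright pivot axis, 32 mm above the table; at x 27, y -50 mm in the fixture frame; post 18 mm thick.
- latch_knob (a point): Upright black knob, 14 mm thick, at the free end of the latch bar, 124 mm from the pivot axis. The point is on its axis, 58 mm above the table; the knob spans heights 40 to 70 mm and can be gripped or pushed from any side. The catch beside it (when closed) is 46 mm high.
- ring_centre (a point): Plain steel ring, 0.2 kg, loose, lying flat on the plate: 52 mm across, 18 mm high (10 to 28 mm above the table). The point: on its axis, half-way up, 19 mm above the table; z up. It can be gripped across its outside along fixture y, or pushed from behind, best about half-way up; pressed down on the plate it drags.
- small_ring: Bystander: smaller steel ring, 39 mm across, 14 mm high, on the table beside the fixture. Origin under its centre.
- eye_loupe: Bystander: black eye loupe 34 mm across, 30 mm high, on the table beside the fixture. Origin under its centre.
- ball_bearing: Bystander: ball bearing 35 mm across, 11 mm high, on the table beside the fixture. Origin under its centre.
- brass: Bystander: brass hose fitting 12 mm thick, 23 mm high, standing on the table beside the fixture. Origin under its centre.

How it is judged:
On the way, in this order (a step that is already met when the one before it is completed fails the run):
1. the latch is swung closed, into its catch (value of joint latch below 0.05 rad), for 0.2 s.
2. the ring is pressed against the plunger until it is up against the V stop (value of joint plunger above 0.008 m and contact force between v_stop and ring above 1.5 N and x of ring_centre in the frame of fixture above -0.0025 m and y of ring_centre in the frame of fixture between -0.0025 and 0.0025 m and angle between ring_centre's own z axis and vertical below 0.06 rad), for 0.2 s.
At the end, for the whole second after the job is handed in: The latch is within 0.05 rad of closed; the robot is touching the ring and presses it against the V stop with more than 1.5 N, plunger pushed in by more than 8 mm, ring centre within 2.5 mm of home, ring flat (within 0.06 rad) and at rest (all of step 2 and value of joint latch below 0.05 rad and linear speed of ring below 0.01 m/s and contact force between any of the fingers, the arm and ring above 1 N); the arm keeps its last pose, push and grip.
It fails at once if the ring is rammed against the stop (more than 60 N) (contact force between v_stop and ring above 60 N).
It fails at once if a bystander is moved more than 20 mm (distance of any of small_ring, eye_loupe, ball_bearing, brass from where it was at the start of the episode above 0.02 m).
It also fails if it takes over 56 s, if anything falls off the work surface, if the arm or the gripper's body presses on something with over 40 N, if the wrist force passes 120 N, or if a joint passes its speed limit or range.

## Working session

There is one attempt and no reset: what is moved stays moved. The work goes in short steps, Python scripts to look and compute and a tool call to move; the robot and the scene stay as the last step left them, time stands still between calls to the robot, and variables do not carry over. Pictures are saved under pics/ and viewed, at most 10 in all, crops included, and the job is handed in when it is done.

Besides the shell and the picture viewer there is one more tool, called after ">>>" by a JSON object that holds its "method" and its "body". apply_moves: Moves the arm, as the interface text tells. Its arguments: {"type":"object","properties":{"commands":{"type":"array"},"newtons":{"type":"number"}},"required":["commands"]}

```bash
mkdir -p pics
python3 - <<'E'
from cell import observe, imaging, arm
import cv2,numpy as np
s=observe();print(s, arm.grasp_offset)
for n in("scene","top"):
    p,d=imaging.get_image(n);np.savez(f"{n}0.npz",p=p,d=d)
    cv2.imwrite(f"pics/{n}0.png",p[:,:,::-1]);c=imaging.camera_params(n);print(n,c)
E
```

```text
{'clock': 0.0, 'joints': array([ 1.06142746,  0.4352146 ,  0.02496241,  1.57414207, -0.01159124,
        1.13401548, -0.07508522]), 'dq': array([ 1.25469503e-03, -1.02372668e-03,  1.36423873e-03,  1.55545591e-03,
       -4.55720351e-04, -8.21787658e-05, -1.08232569e-03]), 'joint_efforts': array([-3.60805570e-04, -6.67860603e+01,  9.84772369e-01, -3.14465117e+01,
       -6.05715998e-02,  4.28675185e-02,  1.44726982e-04]), 'position': array([ 0.24701003, -0.57352559,  0.22593269]), 'ee_rot': array([-3.07532184e+00, -6.34174329e-01,  7.48211887e-04]), 'force': array([ 0.08357551,  0.65044582, -0.18123109]), 'ft_torque': array([ 0.00986305, -0.00998554,  0.03014173]), 'gripper_force': 0.0, 'width': 0.999182857013068} 0.0188
scene {'camera_matrix': array([[494.26125666,   0.        , 277.39385832],
       [  0.        , 494.26125666, 212.11291006],
       [  0.        ,   0.        ,   1.        ]]), 'dist': array([0.00631971, 0.        , 0.        , 0.        , 0.        ]), 'origin': array([0.20753935, 0.34179584, 0.69006541]), 'rotation': array([ 0.30349083, -0.91973312, -2.39355753])}
top {'camera_matrix': array([[431.61455149,   0.        , 279.15037893],
       [  0.        , 431.61455149, 203.47003352],
       [  0.        ,   0.        ,   1.        ]]), 'dist': array([-0.1366572,  0.       ,  0.       ,  0.       ,  0.       ]), 'origin': array([ 0.40887843, -0.13451451,  0.90619777]), 'rotation': array([ 0.10123984, -0.08524409, -1.56310681])}
```

View pics/scene0.png

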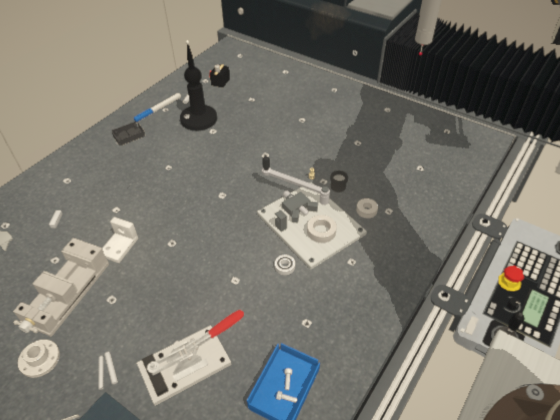

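View pics/top0.png

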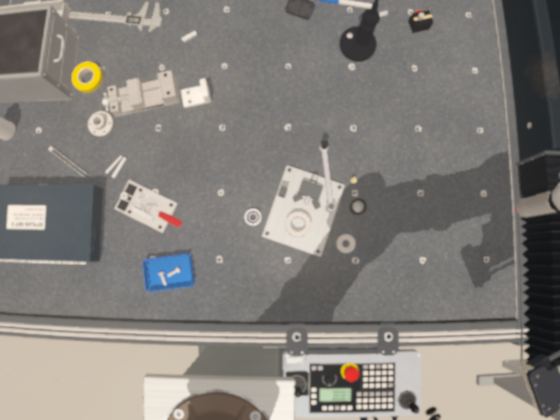

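The scene view shows the plate around (312,222) with the ring at (321,228) and the knob at (266,162). In the top view the plate corners are near (288,166), (344,182), (318,256) and (263,236), the ring is at (298,222), the pivot at (330,203) and the knob at (323,143). Fixture +x therefore points at about -20° in world, and the latch is open by about 1.1 rad.

```bash
cat > h.py <<'E'
import cv2,numpy as np
from cell import imaging
from scipy.spatial.transform import Rotation as R
def cast(n,uv,z):
    c=imaging.camera_params(n)
    u=cv2.undistortPoints(np.float32(uv).reshape(-1,1,2),c["camera_matrix"],c["dist"]).reshape(-1,2)
    d=np.c_[u[:,0],-u[:,1],-np.ones(len(u))]@R.from_rotvec(c["rotation"]).as_matrix().T
    return c["origin"]+d*((z-c["origin"][2])/d[:,2])[:,None]
def proj(n,P):
    c=imaging.camera_params(n);Rm=R.from_rotvec(c["rotation"]).as_matrix()
    p=(np.atleast_2d(P)-c["origin"])@Rm*[1,-1,-1]
    return cv2.projectPoints(p,np.zeros(3),np.zeros(3),c["camera_matrix"],c["dist"])[0].reshape(-1,2)
E
python3 - <<'E'
from h import *
polys={"top":[(288,166),(344,182),(318,256),(263,236)],"scene":[(258,214),(330,184),(365,231),(313,262)]}
for n in polys:
    p=np.load(n+"0.npz")["p"];g=cv2.cvtColor(p,cv2.COLOR_RGB2GRAY)
    m=np.uint8(g>135)*255; m=cv2.morphologyEx(m,cv2.MORPH_CLOSE,np.ones((3,3)))
    cs=cv2.findContours(m,cv2.RETR_EXTERNAL,cv2.CHAIN_APPROX_NONE)[0]
    ctr=(303,210) if n=="top" else (312,235)
    c=[c for c in cs if cv2.contourArea(c)>1500 and cv2.pointPolygonTest(cv2.convexHull(c),ctr,False)>0]
    for k in c: print(n,cv2.contourArea(k),cv2.boundingRect(k))
    # crop picture
    x,y=(ctr[0]-70,ctr[1]-85)
    cr=cv2.resize(p[y:y+150,x:x+140,::-1],None,fx=4,fy=4,interpolation=cv2.INTER_CUBIC)
    cv2.imwrite(f"pics/{n}_crop.png",cr); print(n,"crop origin",x,y)
E
```

```text
top 5867.0 (238, 146, 108, 124)
top crop origin 233 125
scene 5160.0 (257, 167, 109, 103)
scene crop origin 242 150
```

View pics/top_crop.png

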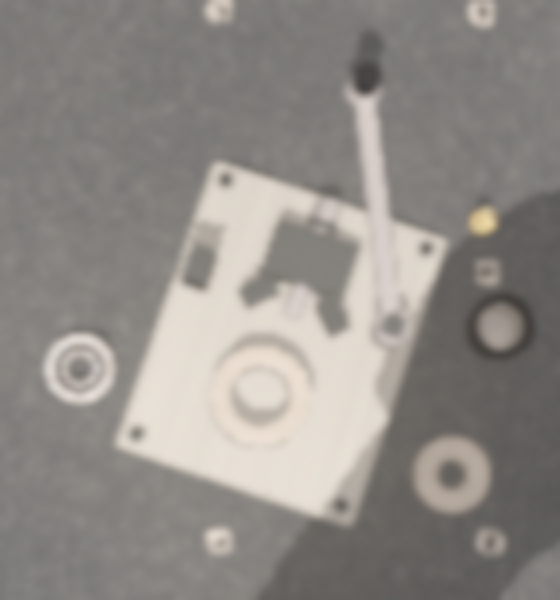

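View pics/scene_crop.png

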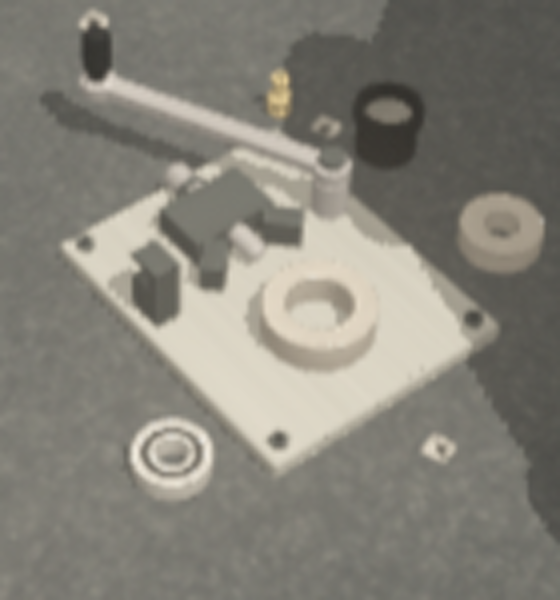

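The top crop shows plate corners at (217,163), (447,240), (350,523) and (118,443), the ring top at about (261,393), the knob at (367,75) and the pivot at (392,325). In the scene crop the corners are (62,246), (497,330) and (277,474), the ring top is at (320,308), the knob top at (94,18) and the pivot at (333,157).

Run:
```python
from h import *
T=lambda n,a:np.float32(a)/4+np.float32([233,125] if n=="top" else [242,150])-0.375
c=cast("top",T("top",[(217,163),(447,240),(350,523),(118,443)]),.01)
F=np.array([(85,65),(85,-65),(-75,-65),(-75,65)])/1000
print("sides",[np.linalg.norm(c[i]-c[(i+1)%4]) for i in range(4)])
# rigid fit
q=c[:,:2];fm=F.mean(0);qm=q.mean(0)
a=F-fm;b=q-qm
th=np.arctan2((a[:,0]*b[:,1]-a[:,1]*b[:,0]).sum(),(a*b).sum())
Rm=np.array([[np.cos(th),-np.sin(th)],[np.sin(th),np.cos(th)]]);o=qm-Rm@fm
print("th",th,"o",o,"res",np.round(b-(a@Rm.T),4).tolist())
inv=lambda P:(np.atleast_2d(P)[:,:2]-o)@Rm
for n,ps in {"top":[("ring",(261,393),.028),("knob",(367,75),.066),("piv",(392,325),.042)],"scene":[("BL",(277,474),.01),("BR",(497,328),.01),("TL",(62,246),.01),("ring",(320,308),.028),("knob",(94,18),.07),("piv",(333,157),.042)]}.items():
    for k,u,z in ps:
        P=cast(n,T(n,[u]),z); print(n,k,P.round(4),(inv(P)*1000).round(1))
np.savez("fix.npz",o=o,R=Rm,th=th)
# depth check
d=np.load("top0.npz")["d"];print(d[222,298],d[226,299],d[240,275])
from cell import observe
print(R.from_rotvec(observe()["ee_rot"]).as_matrix().round(3))
```

```text
sides [np.float64(0.12790488830393237), np.float64(0.15703759525837463), np.float64(0.12697024919497085), np.float64(0.15657493095877686)]
th -0.32971829715458445 o [ 0.49798375 -0.17426172] res [[-0.0024, -0.0006], [-0.0008, 0.0011], [0.0023, 0.0011], [0.0009, -0.0016]]
top ring [[ 0.4741 -0.1636  0.028 ]] [[-26.1   2.3]]
top knob [[ 0.6307 -0.2153  0.066 ]] [[138.8   4.1]]
top piv [[ 0.5077 -0.2292  0.042 ]] [[ 27.  -48.9]]
scene BL [[ 0.447  -0.0883  0.01  ]] [[-76.1  64.8]]
scene BR [[ 0.4082 -0.2114  0.01  ]] [[-72.9 -64.2]]
scene TL [[ 0.599  -0.1423  0.01  ]] [[85.2 62.9]]
scene ring [[ 0.4726 -0.1634  0.028 ]] [[-27.5   2.1]]
scene knob [[ 0.6386 -0.2263  0.07  ]] [[149.8  -3.7]]
scene piv [[ 0.5097 -0.2346  0.042 ]] [[ 30.6 -53.3]]
0.89752233 0.89742285 0.8966362
[[ 0.918  0.396 -0.001]
 [ 0.396 -0.918  0.001]
 [-0.    -0.001 -1.   ]]
```

Run:
```python
from h import *
f=np.load("fix.npz");o,Rm=f["o"],f["R"]
T=lambda n,a:np.float32(a)/4+np.float32([233,125] if n=="top" else [242,150])-0.375
pv=o+Rm@[.027,-.05]; print("pivot",pv)
for n,u,z in [("top",(366,88),.04),("top",(374,185),.04),("scene",(97,78),.04),("scene",(200,112),.04),("top",(367,75),.058)]:
    P=cast(n,T(n,[u]),z)[0,:2];d=Rm.T@(P-pv);print(n,P.round(4),np.linalg.norm(d).round(4),"open",np.arctan2(d[0],d[1]).round(3))
for a in (1.05,1.12,1.2):
  K=pv+Rm@(.124*np.array([np.sin(a),np.cos(a)]))
  for n in("top","scene"):
    O=np.array([233,125] if n=="top" else [242,150])
    print(a,K.round(4),n,((proj(n,[[*K,.04],[*K,.07]])-O+.375)*4).round(0).tolist())
K=pv+Rm@[0,.124];print("closed knob",K, "world +x fixture",Rm[:,0],"+y",Rm[:,1])
```

```text
pivot [ 0.50734053 -0.23031037]
top [ 0.6306 -0.2172] 0.124 open 1.135
top [ 0.5798 -0.2209] 0.0731 open 1.112
scene [ 0.6327 -0.219 ] 0.1259 open 1.151
scene [ 0.5784 -0.227 ] 0.0711 open 1.195
top [ 0.6328 -0.2161] 0.1262 open 1.128
1.05 [ 0.6291 -0.2068] top [[346.0, 91.0], [351.0, 76.0]]
1.05 [ 0.6291 -0.2068] scene [[88.0, 95.0], [86.0, 48.0]]
1.12 [ 0.6304 -0.2153] top [[362.0, 88.0], [368.0, 73.0]]
1.12 [ 0.6304 -0.2153] scene [[96.0, 84.0], [95.0, 37.0]]
1.2 [ 0.6312 -0.2252] top [[381.0, 87.0], [388.0, 72.0]]
1.2 [ 0.6312 -0.2252] scene [[107.0, 72.0], [105.0, 25.0]]
closed knob [ 0.54748881 -0.1129898 ] world +x fixture [ 0.94613359 -0.32377651] +y [0.32377651 0.94613359]
```

>>> {"method": "apply_moves", "body": {"commands": [[50,0.26,0.76,0,-0.1],[50,0.26,0.76,0,-0.1],[50,0.26,0.76,0,-0.1],[50,0.26,0.76,0,-0.1],[50,0.26,0.76,0,-0.1],[50,0.26,0.76,0,-0.1],[50,0.69,0.2,0,0],[50,0.69,0.2,0,0],[50,0.69,0.2,0,0],[50,0.69,0.2,0,0],[50,0.69,0.2,0,0],[50,0,0,0,0]]}}

```text
clock: 1.6
position: [0.5505, -0.2379, 0.2258]
ee_rot: [-3.135, -0.174, -0.0]
force: [-0.5, 0.4, 0.1]
width: 0.5
gripper_force: 0.0
```

>>> {"method": "apply_moves", "body": {"commands": [[50,0.67,0.17,0,0],[50,0.67,0.18,0,0],[50,0,0,-0.7,0],[50,0,0,-0.7,0],[50,0,0,-0.3,0],[50,0,0,0,0],[50,0,0,0,0]]}}

```text
clock: 2.48
position: [0.6292, -0.2199, 0.1266]
ee_rot: [3.136, 0.167, 0.004]
force: [-0.4, -0.3, 0.7]
width: 0.503
gripper_force: 0.0
```

Run:
```python
from h import *
from cell import observe
p,_=imaging.get_image("scene");x,y=230,100
cv2.imwrite("pics/s1.png",cv2.resize(p[y:y+150,x:x+150,::-1],None,fx=4,fy=4,interpolation=cv2.INTER_CUBIC))
print(observe()["position"])
```

```text
[ 0.62935485 -0.21984675  0.12677866]
```

View pics/s1.png

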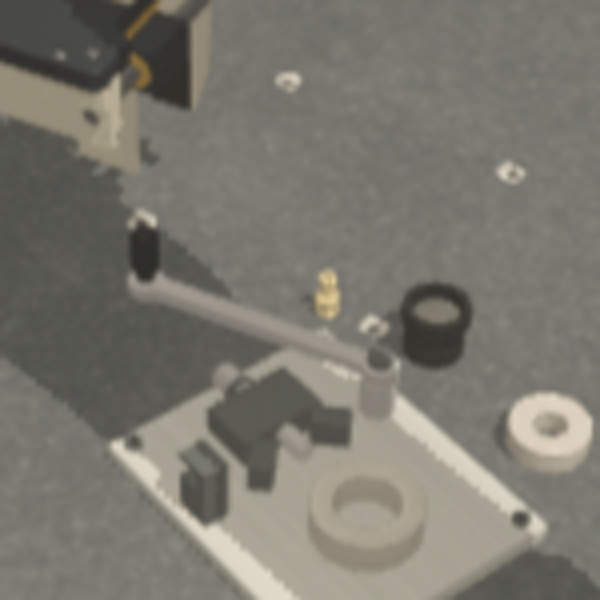

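The near finger tip is at about (120,165), above the knob at (145,245), which is as planned. Next I descend and grip.

>>> {"method": "apply_moves", "body": {"commands": [[50,0.03,0.05,-0.6,0],[50,0,0,-0.5,0],[50,0,0,-0.23,0],[50,0,0,0,0],[0,0,0,0,0],[0,0,0,0,0],[0,0,0,0,0],[0,0,0,0,0],[0,0,0,0,0]], "newtons": 15}}

```text
clock: 3.65
position: [0.6303, -0.2165, 0.0453]
ee_rot: [3.137, 0.167, 0.001]
force: [-0.4, -0.6, 3.5]
width: 0.146
gripper_force: 15.0
```

>>> {"method": "apply_moves", "body": {"commands": [[0,-0.031,0.192,0,0.188],[0,-0.049,0.189,0,0.188],[0,-0.066,0.183,0,0.188],[0,-0.083,0.176,0,0.188],[0,-0.1,0.168,0,0.188],[0,-0.115,0.157,0,0.188],[0,-0.129,0.146,0,0.188],[0,-0.142,0.133,0,0.188],[0,-0.154,0.119,0,0.188],[0,-0.165,0.104,0,0.188],[0,-0.174,0.088,0,0.188],[0,-0.181,0.071,0,0.188]]}}

```text
clock: 5.15
position: [0.547, -0.1131, 0.0453]
ee_rot: [2.558, 1.822, 0.001]
force: [3.5, -4.8, 3.1]
width: 0.145
gripper_force: 15.1
```

>>> {"method": "apply_moves", "body": {"commands": [[0,0,0,0,0],[0,0,0,0,0]]}}

```text
clock: 5.4
position: [0.5471, -0.1132, 0.0452]
ee_rot: [2.563, 1.816, 0.0]
force: [-0.2, -1.7, 4.1]
width: 0.147
gripper_force: 15.0
```

>>> {"method": "apply_moves", "body": {"commands": [[0,-0.04,0.014,0,0],[0,-0.04,0.014,0,0],[0,0,0,0,0],[0,0,0,0,0]]}}

```text
clock: 5.9
position: [0.5469, -0.1131, 0.0456]
ee_rot: [2.559, 1.812, 0.01]
force: [16.8, -7.4, -9.6]
width: 0.147
gripper_force: 15.0
```

>>> {"method": "apply_moves", "body": {"commands": [[45,0,0,0,0],[45,0,0,0,0],[45,0,0,0,0],[45,0,0,0,0],[45,0,0,0.5,0],[45,0,0,0.6,0],[45,0,0,0.6,0],[45,-0.3,0.1,0,0],[0,-0.6,0.2,0,-0.3],[0,-0.6,0.2,0,-0.3],[0,0,0,0,-0.3],[0,0,0,0,-0.3]]}}

```text
clock: 7.4
position: [0.4513, -0.081, 0.1471]
ee_rot: [2.987, 0.973, -0.0]
force: [-0.0, -0.5, 0.0]
width: 0.062
gripper_force: 0.0
```

Run:
```python
from h import *
from cell import observe
s=observe();print(s["position"],s["ee_rot"],s["joints"].round(2))
f=np.load("fix.npz");print(f["R"].T@(s["position"][:2]-f["o"]))
for n,(x,y) in {"top":(233,125),"scene":(230,130)}.items():
    p,_=imaging.get_image(n)
    cv2.imwrite(f"pics/{n}2.png",cv2.resize(p[y:y+150,x:x+140,::-1],None,fx=4,fy=4,interpolation=cv2.INTER_CUBIC))
```

```text
[ 0.45129731 -0.08097909  0.14713884] [ 2.98666649e+00  9.73444284e-01 -2.15700163e-04] [ 0.38  0.29 -0.39  2.04  0.15  0.84 -1.03]
[-0.07437433  0.07314186]
```

View pics/scene2.png

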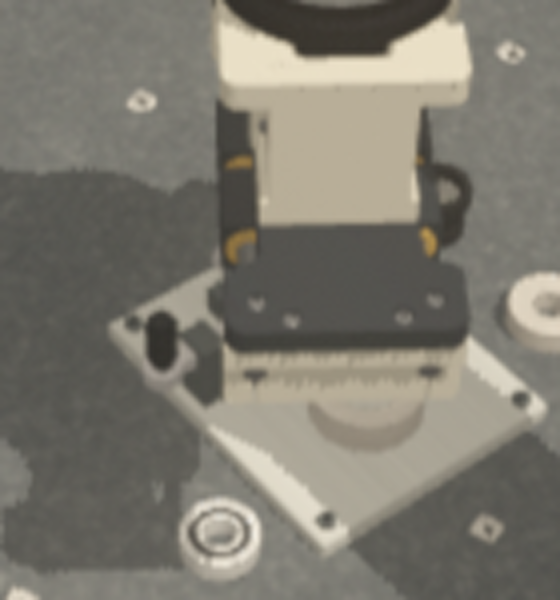

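The scene view shows the knob at (162,340) standing beside the catch at (205,370), so the latch is closed. The ring at (365,410) is still on the plate.

>>> {"method": "apply_moves", "body": {"commands": [[0,-0.07,-0.19,0,-0.32],[0,-0.07,-0.19,0,-0.32],[0,-0.07,-0.19,0,-0.32],[0,-0.07,-0.19,0,-0.32],[0,-0.06,-0.19,0,-0.32],[0,-0.06,-0.18,0,-0.32],[0,0,0,0,0],[0,0,0,-0.6,0],[0,0,0,-0.6,0],[0,0,0,-0.4,0],[0,0,0,0,0],[0,0,0,0,0]]}}

```text
clock: 9.0
position: [0.4285, -0.1487, 0.0517]
ee_rot: [-3.101, 0.504, -0.001]
force: [0.9, 0.7, 0.7]
width: 0.002
gripper_force: 0.0
```

```bash
cat > w.py <<'E'
from h import *
from cell import observe
s=observe();f=np.load("fix.npz")
M=R.from_rotvec(s["ee_rot"]).as_matrix()
print("fix pos mm",f["R"].T@(s["position"][:2]-f["o"])*1000,"z",s["position"][2],"yline",np.degrees(np.arctan2(M[1,1],M[0,1]))%180,"want",(90+np.degrees(f["th"]))%180)
print("force fix",f["R"].T@s["force"][:2],s["force"][2])
E
python3 - <<'E'
import w
from h import *
p,_=imaging.get_image("scene")
cv2.imwrite("pics/s3.png",cv2.resize(p[130:280,230:370,::-1],None,fx=4,fy=4,interpolation=cv2.INTER_CUBIC))
E
```

```text
fix pos mm [-73.97537512   1.70135463] z 0.051656989042579024 yline 71.52979397486303 want 71.10853314480197
force fix [0.63674118 1.00568755] 0.6989122111581765
```

View pics/s3.png

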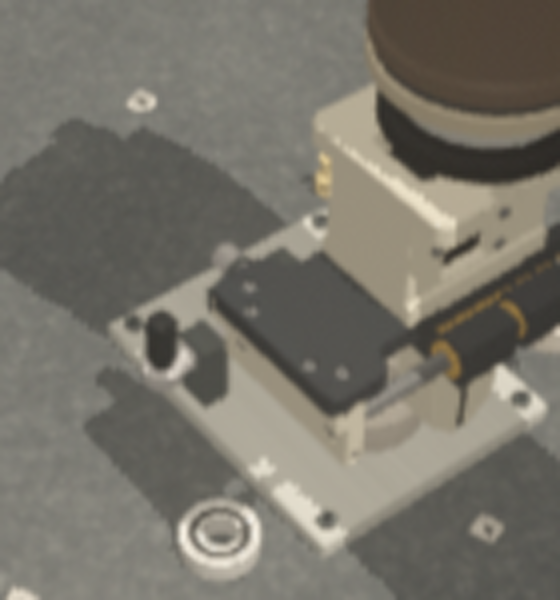

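>>> {"method": "apply_moves", "body": {"commands": [[0,0,0,-0.3,-0.015],[0,0,0,-0.3,0],[0,0,0,0,0],[0,0.08,-0.027,0,0],[0,0.08,-0.027,0,0],[0,0.08,-0.027,0,0],[0,0.08,-0.027,0,0],[0,0,0,0,0]]}}

```text
clock: 10.05
position: [0.4478, -0.1556, 0.015]
ee_rot: [3.098, -0.52, 0.001]
force: [0.7, -0.4, -0.8]
width: 0.001
gripper_force: 0.0
```

```bash
python3 -c "import w"
```

```text
fix pos mm [-53.48666083   1.37409342] z 0.01499697178305117 yline 70.92954231812186 want 71.10853314480197
force fix [ 0.73572606 -0.13388698] -0.776071429368573
```

Advancing in small steps.

>>> {"method": "apply_moves", "body": {"commands": [[0,0.05,-0.017,0,0],[0,0.05,-0.017,0,0],[0,0.04,-0.014,0,0],[0,0,0,0,0],[0,0,0,0,0]]}}

```text
clock: 10.68
position: [0.4554, -0.1583, 0.0149]
ee_rot: [3.098, -0.52, -0.0]
force: [-2.1, 1.3, 0.7]
width: 0.004
gripper_force: 0.8
```

Run:
```python
import w
from h import *
p,_=imaging.get_image("top")
cv2.imwrite("pics/t4.png",cv2.resize(p[125:275,233:373,::-1],None,fx=4,fy=4,interpolation=cv2.INTER_CUBIC))
```

```text
fix pos mm [-45.4263266    1.28155865] z 0.014876702652837394 yline 70.92933109633849 want 71.10853314480197
force fix [-2.44915849  0.54375055] 0.6988666507443281
```

View pics/t4.png

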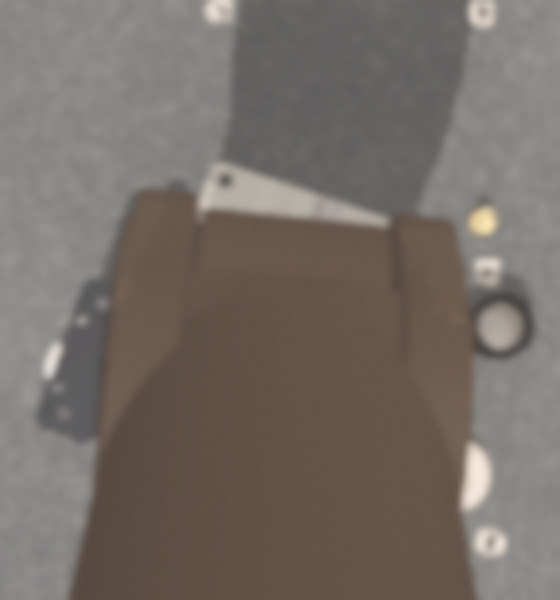

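The top view is blocked by the arm. The -2.4 N at TCP x = -45.4 mm matches the expected plunger contact at -45.5 mm.

>>> {"method": "apply_moves", "body": {"commands": [[0,0.04,-0.015,0,0],[0,0.04,-0.015,0,0],[0,0.03,-0.012,0,0],[0,0.03,-0.012,0,0],[0,0,0,0,0],[0,0,0,0,0]]}}

```text
clock: 11.48
position: [0.4622, -0.1611, 0.0147]
ee_rot: [-3.098, 0.52, 0.005]
force: [-7.5, 2.4, 6.8]
width: 0.002
gripper_force: 3.9
```

```bash
python3 -c "import w"
```

```text
fix pos mm [-38.15221241   0.84162156] z 0.014682905096534717 yline 70.93617447227894 want 71.10853314480197
force fix [-7.84274707 -0.19342207] 6.788013469094082
```

>>> {"method": "apply_moves", "body": {"commands": [[0,0.03,-0.01,0,0],[0,0.03,-0.01,0,0],[0,0,0,0,0],[0,0,0,0,0]]}}

```text
clock: 11.98
position: [0.4631, -0.1616, 0.0143]
ee_rot: [-3.098, 0.52, 0.013]
force: [-14.3, 5.2, 11.5]
width: 0.001
gripper_force: 7.5
```

```bash
python3 -c "import w"
```

```text
fix pos mm [-37.10636797   0.66450824] z 0.014275488418777658 yline 70.94560942075452 want 71.10853314480197
force fix [-15.1653196    0.27565449] 11.548993722452623
```

>>> {"method": "apply_moves", "body": {"commands": [[0,0,0,0.02,0],[0,0,0,0.01,0],[0,0,0,0,0],[0,0,0,0,0]]}}

```text
clock: 12.48
position: [0.4631, -0.1624, 0.0154]
ee_rot: [3.098, -0.521, -0.013]
force: [-10.6, 2.0, -0.6]
width: 0.005
gripper_force: 5.3
```

Run:
```python
import w
from h import *
p,_=imaging.get_image("scene")
cv2.imwrite("pics/s5.png",cv2.resize(p[160:270,240:370,::-1],None,fx=5,fy=5,interpolation=cv2.INTER_CUBIC))
```

```text
fix pos mm [-36.80351906  -0.09057519] z 0.015442492488263484 yline 70.89430683914212 want 71.10853314480197
force fix [-10.65289219  -1.53907879] -0.5743691486494803
```

View pics/s5.png

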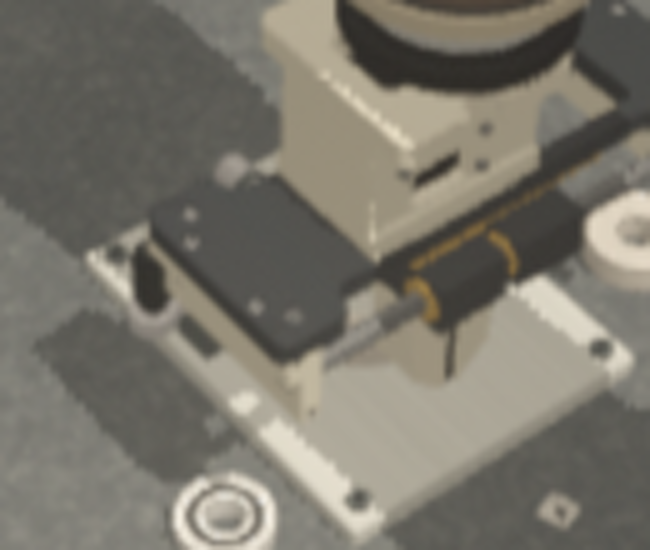

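The ring itself is hidden, but the knob at (150,280) is still beside the catch, and the vertical load is gone. I'll press a little more to confirm the hard stop.

>>> {"method": "apply_moves", "body": {"commands": [[0,0.03,-0.01,0.006,0],[0,0.03,-0.01,0.006,0],[0,0,0,0,0],[0,0,0,0,0],[0,0,0,0,0],[0,0,0,0,0]]}}

```text
clock: 13.28
position: [0.4636, -0.1636, 0.0153]
ee_rot: [3.097, -0.522, -0.022]
force: [-17.0, 1.5, -2.1]
width: 0.01
gripper_force: 8.3
```

```bash
python3 -c "import w"
```

```text
fix pos mm [-35.9908201   -1.07634119] z 0.01533281894031003 yline 70.86224602344038 want 71.10853314480197
force fix [-16.51735853  -4.09417221] -2.053312244961439
```

>>> {"method": "apply_moves", "body": {"commands": [[0,-0.005,-0.015,0,0],[0,-0.005,-0.015,0,0],[0,0,0,0,0],[0,0,0,0,0]]}}

```text
clock: 13.78
position: [0.4637, -0.1648, 0.0155]
ee_rot: [3.098, -0.521, -0.02]
force: [-14.7, 2.5, -0.8]
width: 0.008
gripper_force: 7.8
```

```bash
python3 -c "import w"
```

```text
fix pos mm [-35.49336507  -2.1731621 ] z 0.015466395768180416 yline 70.90280418930459 want 71.10853314480197
force fix [-14.76722469  -2.36790993] -0.7809904357153589
```

>>> {"method": "apply_moves", "body": {"commands": [[0,-0.005,-0.015,0,0],[0,-0.005,-0.015,0,0],[0,0,0,0,0],[0,0,0,0,0]]}}

```text
clock: 14.28
position: [0.4635, -0.1653, 0.0155]
ee_rot: [-3.097, 0.519, 0.019]
force: [-14.0, 7.1, -1.7]
width: 0.003
gripper_force: 7.8
```

```bash
python3 -c "import w"
```

```text
fix pos mm [-35.50566281  -2.63656366] z 0.015459822828865034 yline 70.97957899102767 want 71.10853314480197
force fix [-15.49484641   2.17772011] -1.6709235232796122
```

The tool has stopped at x = -35.5 mm and the side force has reversed, so the ring is seated on both V faces. I'll ease the side load, then hold.

>>> {"method": "apply_moves", "body": {"commands": [[0,0.005,0.013,0,0],[0,0.01,-0.003,0,0],[0,0,0,0,0],[0,0,0,0,0],[0,0,0,0,0],[0,0,0,0,0],[0,0,0,0,0]]}}

```text
clock: 15.15
position: [0.4637, -0.1651, 0.0153]
ee_rot: [-3.097, 0.52, 0.021]
force: [-15.7, 5.8, -1.0]
width: 0.005
gripper_force: 8.4
```

```bash
python3 -c "import w"
```

```text
fix pos mm [-35.44170933  -2.41431558] z 0.015310497617804595 yline 70.95362319928239 want 71.10853314480197
force fix [-16.75070664   0.41423038] -0.9935895114961422
```

The push is steady at about 17 N along fixture +x, with almost no sideways or vertical load, and the position isn't changing. I'm handing the job in.

```bash
python3 -c "
from cell import arm
print(arm.sign_off())"
```

```text
the job is handed in; nothing more can be done
None
```

I closed the latch against its hard limit, pressed the ring into the V stop at about 17 N and handed the job in still pressing; the arm hid the ring from both cameras, so I judged it seated from the tool's position and forces, and the sign-off returned no verdict.

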